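Vent and remove the pressure cap of a glaze spray pot

TASK

The red pressure cap on the glaze spray pot is locked: turn it gently counter-clockwise (seen from above) to its first stop and keep it lightly against that stop for a second so that the pot vents, without pushing it down yet. Then press it down against its spring, turn it on past the stop until its wing lies along the white marks on the pot, lift it out, and stand it upright, gently, in the white parking cup with its rim resting all round. Force neither the stop nor the spring, and leave the other things on the bench where they are.

Things in the scene. Friction and masses are not known exactly. Their poses are not given: they have to be found in the camera images.
- pot: Fixed blue glaze spray pot with steel lid band, 166 mm across, on the table; neck 66 mm across, its rim 178 mm above the table. Its gauge tops out at 154 mm. Origin: centre of the underside, on the neck's axis; z up. Its x axis is the line of the bayonet slot in the neck and of the two white marks on the shoulder.
- neck (a point): Neck's axis at the rim, axes of the pot. Yaw of the cap relative to the pot: -1.30 to -1.18 rad at the start (locked; clockwise a blind end at about -1.35). Counter-clockwise (increasing yaw) it meets the first stop somewhere between -1.0 and -0.55. It comes out at 0 (within 0.15); a solid wall ends its turn at about +0.12.
- cap: Loose red pressure cap, 130 to 200 g. Origin: centre of the underside of its rubber boss, z up. Cover disc 80 mm across, 26 to 33 mm above the origin; on it the wing (handle), 50 mm along x, 14 mm thick along y, from 33 to 64 mm. Locked, its origin is 163 mm above the pot's origin, its cover 11 mm clear of the neck's rim. A half turn makes no difference.
- wing (a point): Centre of the wing at the height to grip, 54 mm above the cap's origin, 10 mm below the wing's top, 21 mm above the cover; axes of the cap: pinch it across y.
- key (a point): Centre of the cap's steel cross key, 8.5 mm above the cap's origin; 52 mm along x (parallel to the wing), 7 mm wide, 5 mm thick; it hooks under the neck's flange and passes only through the slot. Below it a boss 12 mm across, 6 mm high; above it a stem 14 mm across.
- spring_seat: Hidden sprung seat in the neck, pushing up on the cap's boss: about 9 N on the locked cap, 0.9 N more per mm pushed down. Pushed down 4 mm or more (13 N) the cap can pass the stop; it bottoms at 9 mm (17 N); over 30 N ruins the spring. When the key reaches the slot the spring lifts the cap some 4 mm above its locked height. Origin: centre of the seat's top.
- stop_ring: Ring in the neck with the hidden first stop: two teeth 4 mm deep, 24 mm from the axis. Its pose does not tell where they are (each pot differs): feel for the turning moment to rise by 0.1 to 0.25 N m (6 to 15 N on the teeth) over the drag of turning, which is under 0.1. Over 25 N ruins them: 0.025 rad too far adds some 8 N. Origin on the neck's axis, 141 mm above the pot's origin.
- cup: Fixed white parking cup on a round wooden foot 104 mm across. Cup 74 mm across outside, 66 mm inside, rim 45 mm above the table, inner floor at 10 mm. With the cap standing in it the cover lies on the rim and the cap's origin is 19 mm above the cup's origin; any yaw. Over 50 N chips it. Origin: centre of the underside of the foot; z up.
- cup_rim (a point): Centre of the cup's mouth at rim height, 45 mm above the cup's origin.
- brush: loose paint brush lying between pot and cup; leave alone
- tape: loose green roll of tape, 90 mm across; leave alone
- glaze_jar: loose glaze jar with yellow lid, 85 mm high; leave alone
- bowl: loose white bowl, 110 mm across, 50 mm high; leave alone
- plate: loose white plate, 160 mm across; leave alone
- pot_of_slip: loose can, 72 mm across, 90 mm high; leave alone
- spatula: loose spatula lying on the table; leave alone
Not all that is in view belongs to the job. What is meant by the cap is not green, and is the smaller of those in its own colour. What is shaped like the cup but turquoise is not meant.

How it is judged:
By the outcome, as a careful person would: the job done as asked, in the order asked, and still so for the second after the job is handed in, with the robot touching nothing.
It also fails if it takes over 72 s, if anything falls off the work surface, if the arm or the gripper's body presses on something with over 40 N, if the wrist force passes 120 N, or if a joint passes its speed limit or range.

ROBOT

A 6-joint arm with a two-finger parallel gripper is mounted at the origin on the work surface. World frame = base frame: x ahead of the robot, y to its left, z up, the work surface at z = 0. Lengths are in mm, angles in degrees, forces in N, time in s.
With the tool pointing down it reaches from about 350 to 850 mm from the base axis. Payload 8.1 kg.
Tool frame: the origin (TCP) lies midway between the tips of the shut fingers; the grasp point (between the pads) lies 19 mm behind it (r.pinch_z is the distance from the TCP to the grasp point, in mm); z points along the fingers, y is the line along which they close (so a half turn about z gives the same grasp; the last joint's range is limited). The gripper opens to 85 mm and grips with 20 to 120 N. Pads are 22 mm wide; open, the fingers measure 114 mm over their backs; the gripper's body (76 mm by 85 mm) begins 54 mm behind the grasp point. The pads swing forward as they close: fully open they stand 13 mm farther back than shut.
Start: joints at [61.341, 7.471, 85.268, -0, 87.261, -4.893], TCP at [241.784, 549.132, 231.292] pointing down, gripper open.
Joint ranges: [-169.43, 169.43], [-51.17, 129.36], [1.28, 143.12], [-76.62, 256.62], [0, 156.53], [-152.29, 152.29]. Speed limits (degrees/s): [136.94, 136.94, 159.86, 180, 180, 180].

INTERFACE

Orientations are given as [roll, pitch, yaw] about the fixed x, y, z axes, in that order (R = Rz(yaw) Ry(pitch) Rx(roll)).
In Python, from bench import sensors, optics, job, r gives the robot as it stands.
- The arm moves only by the tool play_rows, never from a script. Its argument "motion" is a list that holds one entry, the list of rows, each a list of 6 numbers: the shift along the tool's x, y, z in cm, then the turn, a rotation vector about the tool's x, y, z in degrees. In form: [[[x, y, z, ax, ay, az], ...]]. A call has 1 to 5 rows; each row is the pose to reach, as a shift and turn from the pose commanded when the call began, along the tool's axes at that moment; what a row does not reach only later rows make up. A row lasts 1/10 s, in which the tool goes at most 50 mm and 8.59 degrees, less where a joint would pass 70% of its speed; a pose out of reach is approached as far as the arm can. A call with a gripper value outside its range is refused whole. "jaw" is the opening, from 0 (shut) to 1 (fully open), set as the call begins (left out, the last holds). The fingers move at their own pace and stop on an object; "squeeze" is the grip in N (left out, the last holds). Time passes only in rows, so rows that repeat a pose let the fingers close. It gives the time, the measured TCP pose, the force, the opening and the grip force at its end, in the units of the state.
- sensors.sense(): the state, without advancing time (a new reading comes with each control period).
- optics.snapshot(name): name is "scene" or "side" or "wrist"; returns a dict with "pixels" (384x512x3 uint8, red, green, blue), "mtx" (3x3 intrinsics, pixels), "k1" (the pictures are not rectified: a ray, as slopes to the right and down, at radius r is drawn at 1 + k1 r^2 times it, then the intrinsics apply), "R" (3x3) and "t" (3): a world point X has camera coordinates R X + t; the wrist camera has in their place "T_tool_cam" (4x4, takes a point from camera to tool coordinates, whose origin is the TCP and whose axes are the flange's). Camera axes: x right, y down, z forward; pixel columns grow to the right and rows downward; lengths in mm; the calibration is good to about 2 mm. A picture is of the moment at which its call begins: read the wrist's pose just before it. There is no depth.
- job.hand_in(): hands the job in; it is judged then, once.
The state is a dict: "time": time; "joint_pos": joint angles; "qd": joint speeds; "joint_efforts": joint torques, N m; "tool_pos": TCP position; "tcp_rot": TCP orientation; "ft_force": force on the tool from outside, world axes, zero at the start; "wrist_torque": the same for the moment, N m; "finger_gap": finger opening in mm; "grip_force": force on a finger pad.
Only numpy, scipy, OpenCV 4.12 (cv2) and the standard library are available. Lean on these libraries where they do the work, as an engineer would, in place of code of your own. Each camera call takes 0.05 s, during which the arm holds its last target. There are 200 camera calls.

## Working session

There is one attempt and no reset: what is moved stays moved. The work goes in short steps, Python scripts to look and compute and a tool call to move; the robot and the scene stay as the last step left them, time stands still between calls to the robot, and variables do not carry over. Pictures are saved under pics/ and viewed, at most 10 in all, crops included, and the job is handed in when it is done.

Besides the shell and the picture viewer there is one more tool, called after "Emit:" by a JSON object that holds its "op" and its "data". play_rows: Moves the arm, as the interface text tells. Its arguments: {"type":"object","properties":{"motion":{"type":"array","items":{"type":"array","items":{"type":"array","items":{"type":"number"}}}},"jaw":{"type":"number"},"squeeze":{"type":"number"}},"required":["motion"]}

```bash
ls; mkdir -p pics
cat > h.py <<'E'
import numpy as np, cv2
from bench import sensors, optics, job, r
from scipy.spatial.transform import Rotation as Ro
def shot(n):
    s=sensors.sense(); d=optics.snapshot(n)
    if n=="wrist":
        T=np.array(d["T_tool_cam"]); Rt=Ro.from_euler('xyz',s["tcp_rot"],degrees=True).as_matrix()
        Rwc=Rt@T[:3,:3]; c=Rt@T[:3,3]+np.array(s["tool_pos"])
        d["R"]=Rwc.T; d["t"]=-Rwc.T@c
    d["R"]=np.array(d["R"]);d["t"]=np.array(d["t"]);d["mtx"]=np.array(d["mtx"])
    return d
def ray(d,uv):
    p=np.array(uv,float).reshape(-1,1,2)
    x=(p-d["mtx"][:2,2])/[d["mtx"][0,0],d["mtx"][1,1]]; x=x.reshape(-1,2); y=x.copy()
    for _ in range(20): y=x/(1+d["k1"]*(y**2).sum(1,keepdims=True))
    v=np.c_[y,np.ones(len(y))]@d["R"]; return -d["R"].T@d["t"],v
def onz(d,uv,z):
    c,v=ray(d,uv); return c+v*((z-c[2])/v[:,2])[:,None]
def proj(d,X):
    q=np.atleast_2d(X)@d["R"].T+d["t"]; x=q[:,:2]/q[:,2:]; x=x*(1+d["k1"]*(x**2).sum(1,keepdims=True))
    return x*[d["mtx"][0,0],d["mtx"][1,1]]+d["mtx"][:2,2]
def save(d,n): cv2.imwrite("pics/"+n,d["pixels"][:,:,::-1])
E
python3 - <<'E'
from h import *
print(sensors.sense()); a=shot("scene");b=shot("side");w=shot("wrist")
for d in(a,b,w): print(d["mtx"].tolist(),d["k1"],-d["R"].T@d["t"],d["R"][2])
print(w["T_tool_cam"])
im=np.vstack([a["pixels"],b["pixels"]]); cv2.imwrite("pics/a.png",a["pixels"][:,:,::-1]);save(b,"b.png");save(w,"w.png")
E
```

```text
pics
{'time': 0.0, 'joint_pos': array([ 6.13395872e+01,  7.51449029e+00,  8.53290346e+01,  6.12360152e-04,
        8.72603325e+01, -4.89251481e+00]), 'qd': array([ 0.01446727, -0.03818107, -0.05167489,  0.00746301,  0.06266931,
        0.04826052]), 'joint_efforts': array([-1.54377653e-03, -5.69429398e+01, -5.00535822e+01, -3.72779768e-04,
        1.56655954e-02,  3.76778485e-05]), 'tool_pos': array([241.5313669 , 548.65050641, 230.25320231]), 'tcp_rot': array([-1.79896573e+02, -9.46703527e-03,  1.56232064e+02]), 'ft_force': array([-0.5338284 , -0.36984602, -0.50542023]), 'wrist_torque': array([0.00267475, 0.00272882, 0.04361117]), 'grip_force': 0.0, 'finger_gap': 85.42724124045479}
[[467.0875148732191, 0.0, 255.75552794773216], [0.0, 467.0875148732191, 193.00067139343255], [0.0, 0.0, 1.0]] 0.028386160092649375 [1422.35831357  -78.30500608 1186.17933436] [-0.62526399  0.07063911 -0.77720979]
[[357.25692797739777, 0.0, 250.8374759364312], [0.0, 357.25692797739777, 193.7733655444013], [0.0, 0.0, 1.0]] -0.03863931922343124 [  41.5604322  -764.42309176  750.71326237] [ 0.47690598  0.69814281 -0.53400121]
[[273.68956501802074, 0.0, 259.7960452555957], [0.0, 273.68956501802074, 192.44961795003877], [0.0, 0.0, 1.0]] 0.01389437111246983 [174.78164312 578.45633638 373.19074408] [ 0.262316   -0.11708298 -0.95785275]
[[-7.94509308e-05 -9.57809822e-01 -2.87402748e-01  7.31133884e+01]
 [ 9.99999975e-01 -1.35529469e-04  1.75226325e-04  1.01108643e-01]
 [-2.06785037e-04 -2.87402727e-01  9.57809809e-01 -1.42844331e+02]
 [ 0.00000000e+00  0.00000000e+00  0.00000000e+00  1.00000000e+00]]
```

View pics/a.png

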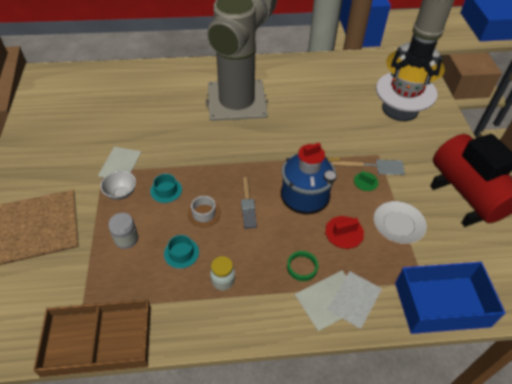

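View pics/b.png

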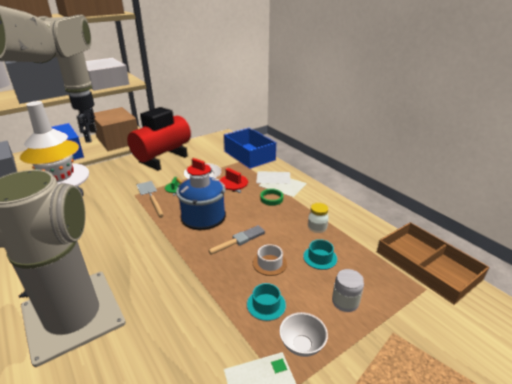

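Red things that could be the cap: the one on the pot (scene 312,153; side 199,170), the larger one lying on the mat (345,232), and the far compressor (475,175). The green one (366,181) is out. The cap on the pot is the smaller red one, so I take that. For the cup, the white one on a wooden foot is at (203,209); the turquoise lookalikes are at (166,188) and (181,252).

```bash
cat > m.py <<'E'
from h import *
from scipy.optimize import least_squares
a=shot("scene");b=shot("side")
def red(d,box):
    x0,y0,x1,y1=box; hsv=cv2.cvtColor(d["pixels"],cv2.COLOR_RGB2HSV)
    m=((hsv[...,0]<8)|(hsv[...,0]>172))&(hsv[...,1]>150)&(hsv[...,2]>70); k=np.zeros_like(m);k[y0:y1,x0:x1]=m[y0:y1,x0:x1]; return k
def white(d,box):
    x0,y0,x1,y1=box; hsv=cv2.cvtColor(d["pixels"],cv2.COLOR_RGB2HSV)
    m=(hsv[...,1]<60)&(hsv[...,2]>110); k=np.zeros_like(m);k[y0:y1,x0:x1]=m[y0:y1,x0:x1]; return k
for nm,d,f,box in[("cap",a,red,(290,135,335,175)),("cap",b,red,(180,155,222,186)),("cup",a,white,(185,192,222,228)),("cup",b,white,(250,240,290,272))]:
    m=f(d,box); ys,xs=np.nonzero(m); bb=(xs.min(),ys.min(),xs.max(),ys.max())
    print(nm,m.sum(),bb,xs.mean(),ys.mean())
    z=205 if nm=="cap" else 45
    print(onz(d,[(xs.mean(),ys.mean())],z).round(0))
    if nm=="cup":
        # mouth: ellipse of outer contour upper part
        print(onz(d,[((bb[0]+bb[2])/2,bb[1])],45).round(0), onz(d,[(bb[0],ys.mean()),(bb[2],ys.mean())],40).round())
# pot blue bottom extents
E
python3 m.py
python3 - <<'E'
from h import *
a=shot("scene")["pixels"][:,:,::-1]; b=shot("side")["pixels"][:,:,::-1]
f=lambda im,x,y,w,h:cv2.resize(im[y:y+h,x:x+w],(400,400),interpolation=cv2.INTER_CUBIC)
cv2.imwrite("pics/c.png",np.hstack([f(a,270,135,90,90),f(b,160,150,90,90)]))
E
```

```text
cap 431 (np.int64(298), np.int64(143), np.int64(324), np.int64(163)) 311.41299303944317 153.1461716937355
[[498. 186. 205.]]
cap 269 (np.int64(187), np.int64(158), np.int64(221), np.int64(181)) 198.80297397769516 167.73977695167287
[[481. 177. 205.]]
cup 314 (np.int64(191), np.int64(196), np.int64(215), np.int64(221)) 202.88216560509554 207.79617834394904
[[ 549. -141.   45.]]
[[ 503. -140.   45.]] [[ 542. -178.   40.]
 [ 548. -104.   40.]]
cup 255 (np.int64(258), np.int64(245), np.int64(282), np.int64(269)) 270.5254901960784 255.55686274509804
[[ 528. -151.   45.]]
[[ 555. -113.   45.]] [[ 501. -126.   40.]
 [ 559. -166.   40.]]
```

View pics/c.png

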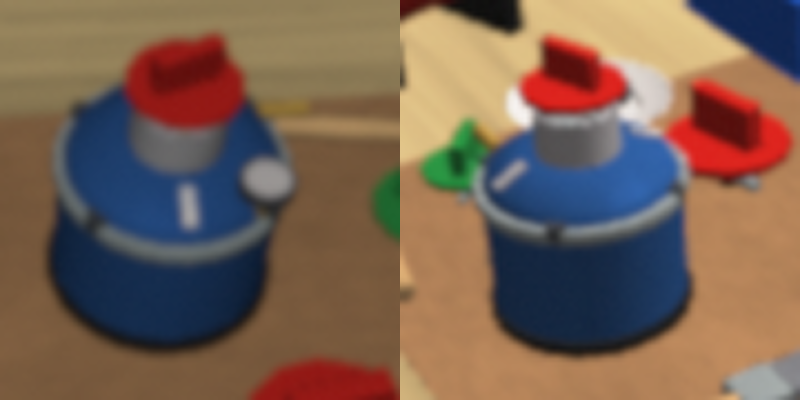

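The crop shows the small red cap on the pot, with its wing at about (187,60) and the near white mark at (190,205). The left mark in the side view is at (510,175).

Run:
```python
from h import *
a=shot("scene");b=shot("side")
k=90/400
w=lambda p,o:[(x*k+o[0],y*k+o[1]) for x,y in p]
A=onz(a,w([(150,70),(222,40)],(270,135)),227);B=onz(b,w([(144,40),(200,62)],(160,150)),227)
for P in(A,B): v=P[1]-P[0];print(P.round(),np.hypot(*v[:2]),np.degrees(np.arctan2(v[1],v[0]))%180)
print("marks",onz(a,w([(184,188),(194,225)],(270,135)),140).round(),onz(b,w([(95,190),(125,163)],(160,150)),140).round())
s=sensors.sense();R=Ro.from_euler('xyz',s["tcp_rot"],degrees=True).as_matrix()
print((R.T@(np.array([490,180,330])-s["tool_pos"])).round(), s["tcp_rot"])
```

```text
[[508. 160. 227.]
 [485. 211. 227.]] 56.01776372943731 114.2490948832146
[[474. 205. 227.]
 [491. 150. 227.]] 57.37092334765267 107.10239774585898
marks [[535. 187. 140.]
 [567. 188. 140.]] [[407. 169. 140.]
 [442. 190. 140.]]
[-376. -238.  -99.] [-1.79992579e+02  3.60172039e-04  1.56235508e+02]
```

Emit:
{"op": "play_rows", "data": {"motion": [[[-3, -2, -5, 0, 0, 0], [-7, -4.5, -9, 0, 0, 0], [-11, -7, -10, 0, 0, 0], [-15, -9.5, -10, 0, 0, 0], [-19, -12, -10, 0, 0, 0]]], "jaw": 1}}

```text
time: 0.95
tool_pos: [361.3, 372.0, 332.9]
tcp_rot: [179.8, 0.1, 156.3]
ft_force: [1.0, 0.8, -0.3]
finger_gap: 85.7
grip_force: 0.0
```

Emit:
{"op": "play_rows", "data": {"motion": [[[-4, -2.5, 0, 0, 0, 8], [-8, -5, 0, 0, 0, 16], [-12, -7.5, 0, 0, 0, 24], [-16, -10, 0, 0, 0, 32], [-18.5, -11.8, 0, 0, 0, 40]]]}}

```text
time: 1.45
tool_pos: [483.4, 187.8, 331.0]
tcp_rot: [180.0, 0.0, 115.8]
ft_force: [-0.6, 0.3, 0.2]
finger_gap: 85.8
grip_force: 0.0
```

Emit:
{"op": "play_rows", "data": {"motion": [[[0, 0, 0, 0, 0, 6], [0, 0, 0, 0, 0, 6], [0, 0, 0, 0, 0, 6], [0, 0, 0, 0, 0, 6]]]}}

```text
time: 1.85
tool_pos: [481.7, 191.2, 331.1]
tcp_rot: [180.0, -0.0, 110.4]
ft_force: [0.9, 0.7, -1.3]
finger_gap: 85.6
grip_force: 0.0
```

Run:
```python
from h import *
s=sensors.sense();print(s["time"],s["tool_pos"],s["tcp_rot"],s["ft_force"],s["wrist_torque"]);w=shot("wrist");save(w,"w2.png")
for X in([490,180,227],[490,180,196],[551,187,145],[425,180,145]):print(proj(w,X))
```

```text
1.85 [481.73156701 191.17362122 331.05620665] [ 1.79990725e+02 -4.92755246e-03  1.10442590e+02] [ 0.86195309  0.70410305 -1.34937934] [ 0.00458894 -0.03879226  0.02366625]
[[263.66221806 205.01931439]]
[[263.23616414 195.37351492]]
[[310.081544 194.50426 ]]
[[212.71648945 165.13613255]]
```

View pics/w2.png

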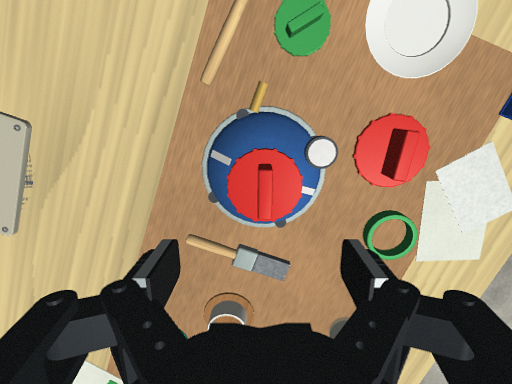

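```bash
cat > m2.py <<'E'
from h import *
w=shot("wrist");im=w["pixels"];hsv=cv2.cvtColor(im,cv2.COLOR_RGB2HSV)
m=(((hsv[...,0]<8)|(hsv[...,0]>172))&(hsv[...,1]>130)&(hsv[...,2]>60)).astype(np.uint8)
n,l,st,c=cv2.connectedComponentsWithStats(m)
i=min([j for j in range(1,n) if st[j,4]>800],key=lambda j:np.hypot(*(c[j]-[265,185])))
k=(l==i).astype(np.uint8);ct=max(cv2.findContours(k,cv2.RETR_EXTERNAL,cv2.CHAIN_APPROX_NONE)[0],key=len).reshape(-1,2)
P=onz(w,ct,194)[:,:2];(cx,cy),rad=cv2.minEnclosingCircle(P.astype(np.float32));print("cover",cx,cy,rad,st[i])
A=np.c_[2*P,np.ones(len(P))];q=np.linalg.lstsq(A,(P**2).sum(1),rcond=None)[0];print("fit",q[:2],np.sqrt(q[2]+q[0]**2+q[1]**2))
mk=((hsv[...,1]<90)&(hsv[...,2]>150)).astype(np.uint8)
n2,l2,s2,c2=cv2.connectedComponentsWithStats(mk)
M=[]
for j in range(1,n2):
    if 20<s2[j,4]<300 and np.hypot(*(c2[j]-c[i]))<75: 
        X=onz(w,[c2[j]],140)[0];print("mark?",c2[j].round(1),s2[j,4],X.round(1));M.append(X)
x,y,ww,h=st[i][:4];cv2.imwrite("pics/w3.png",cv2.resize(im[y-25:y+h+15,x-40:x+ww+40,::-1],None,fx=4,fy=4,interpolation=cv2.INTER_CUBIC));print(x-40,y-25)
E
python3 m2.py
```

```text
cover 487.53607177734375 189.27366638183594 41.182315826416016 [ 227  148   76   74 4323]
fit [487.5555437 189.5883497] 39.52863142632091
mark? [220.9 157.5] 142 [431.  191.4 140. ]
mark? [243.4 218.7] 271 [483.7 125.  140. ]
187 123
```

View pics/w3.png

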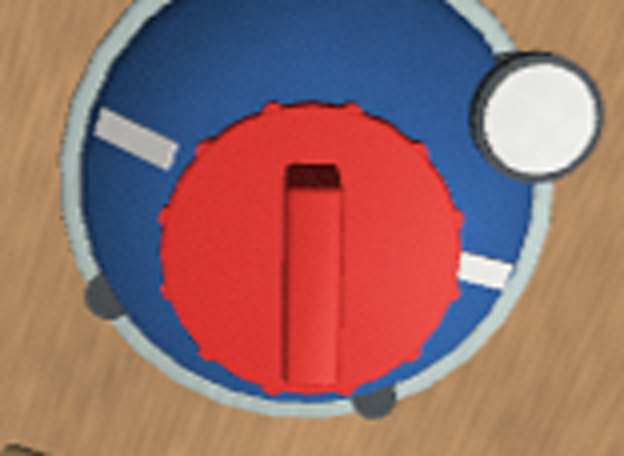

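Run:
```python
from h import *
w=shot("wrist")
f=lambda p:np.array(p)/4+[187,123]
W=onz(w,f([(290,190),(340,190),(338,385),(285,385)]),227)
print(W.round(1),W.mean(0)); v=(W[0]+W[1]-W[2]-W[3])/2;print(np.hypot(*v[:2]),np.degrees(np.arctan2(v[1],v[0])))
for z in(125,140,155):
    M=onz(w,f([(98,122),(177,157),(459,265),(510,277)]),z);v=M[3]-M[0];u=M[1]-M[0];t=M[3]-M[2];print(M[:,:2].round(1).tolist(),[np.degrees(np.arctan2(q[1],q[0])).round(1) for q in(v,u,t)])
s=sensors.sense();R=Ro.from_euler('xyz',s["tcp_rot"],degrees=True).as_matrix()
print("d",(R.T@(np.array([487.5,189.5,198])-s["tool_pos"])).round(1))
```

```text
[[474.6 210.1 227. ]
 [485.3 214.2 227. ]
 [502.3 169.  227. ]
 [490.2 164.5 227. ]] [488.08727958 189.46155622 227.        ]
48.20979005807942 109.73954891893256
[[417.1, 189.1], [444.3, 187.2], [543.5, 185.4], [561.0, 187.5]] [np.float64(-0.6), np.float64(-4.0), np.float64(6.8)]
[[418.8, 192.1], [444.8, 190.3], [539.8, 188.6], [556.5, 190.6]] [np.float64(-0.6), np.float64(-4.0), np.float64(6.8)]
[[420.5, 195.1], [445.3, 193.4], [536.0, 191.8], [552.0, 193.7]] [np.float64(-0.6), np.float64(-4.0), np.float64(6.8)]
d [ -3.6   4.8 133. ]
```

Cap centre is about (488,189.5), wing yaw 109.7° and mark line -0.6°, so the relative yaw is -1.22 rad, which agrees with the description. I'll descend over the wing.

Emit:
{"op": "play_rows", "data": {"motion": [[[-0.35, 0.5, 3, 0, 0, 0.7], [-0.35, 0.5, 6, 0, 0, 0.7], [-0.35, 0.5, 7.5, 0, 0, 0.7], [-0.35, 0.5, 8, 0, 0, 0.7], [-0.35, 0.5, 8, 0, 0, 0.7]]], "jaw": 0.5, "squeeze": 40}}

```text
time: 2.5
tool_pos: [487.7, 189.1, 250.9]
tcp_rot: [-180.0, -0.0, 109.6]
ft_force: [0.1, 0.4, 0.9]
finger_gap: 42.4
grip_force: 0.0
```

```bash
cat > s.py <<'E'
from h import *
s=sensors.sense();f=lambda v:np.round(v,2).tolist()
print(round(s["time"],2),f(s["tool_pos"]),f(s["tcp_rot"]),"F",f(s["ft_force"]),"M",np.round(s["wrist_torque"],3).tolist(),"g",f(s["finger_gap"]),f(s["grip_force"]))
E
python3 s.py;python3 - <<'E'
from h import *
w=shot("wrist");save(w,"w4.png");print(r.pinch_z,proj(w,[[488,189.5,227],[474.6+5,212.1,227],[496,166.7,227]]).round())
R=Ro.from_euler('xyz',sensors.sense()["tcp_rot"],degrees=True).as_matrix();print((R.T@(np.array([488,189.5,199.5])-sensors.sense()["tool_pos"])).round(1))
E
```

```text
2.5 [487.66, 189.11, 250.88] [-179.96, -0.0, 109.57] F [0.09, 0.44, 0.88] M [0.042, 0.013, 0.003] g 42.39 0.0
18.700000000000003 [[260. 226.]
 [260. 191.]
 [260. 258.]]
[ 0.3 -0.2 52.5]
```

View pics/w4.png

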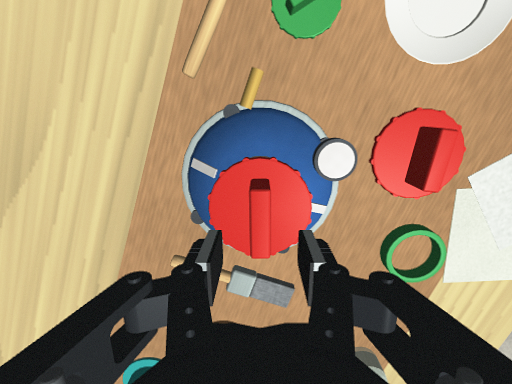

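The wing (260,218) sits midway between the fingers (219 and 301). Descending and gripping.

Emit:
{"op": "play_rows", "data": {"motion": [[[0, 0, 2.5, 0, 0, 0], [0, 0, 4.3, 0, 0, 0], [0, 0, 5.1, 0, 0, 0], [0, 0, 5.1, 0, 0, 0], [0, 0, 5.1, 0, 0, 0]]], "jaw": 0.5}}

```text
time: 3.05
tool_pos: [488.7, 189.2, 201.5]
tcp_rot: [179.9, 0.0, 109.5]
ft_force: [-1.0, 1.3, -0.1]
finger_gap: 42.4
grip_force: 0.0
```

```bash
python3 s.py
```

```text
3.05 [488.69, 189.19, 201.54] [179.89, 0.01, 109.54] F [-1.0, 1.26, -0.11] M [-0.008, 0.02, -0.022] g 42.41 0.0
```

Emit:
{"op": "play_rows", "data": {"motion": [[[0, 0, 0, 0, 0, 0], [0, 0, 0, 0, 0, 0], [0, 0, 0, 0, 0, 0], [0, 0, 0, 0, 0, 0], [0, 0, 0, 0, 0, 0]]], "jaw": 0, "squeeze": 45}}

```text
time: 3.55
tool_pos: [488.7, 189.1, 201.4]
tcp_rot: [179.9, 0.0, 109.5]
ft_force: [-1.0, -1.2, 5.7]
finger_gap: 13.1
grip_force: 47.3
```

```bash
python3 s.py
```

```text
3.55 [488.65, 189.13, 201.35] [179.88, 0.01, 109.53] F [-0.99, -1.24, 5.67] M [-0.041, 0.144, 0.053] g 13.13 47.27
```

Emit:
{"op": "play_rows", "data": {"motion": [[[0, 0, -0.05, 0, 0, 0], [0, 0, -0.05, 0, 0, 0]]]}}

```text
time: 3.75
tool_pos: [488.6, 189.1, 201.3]
tcp_rot: [179.9, 0.0, 109.5]
ft_force: [1.9, -1.7, 5.4]
finger_gap: 13.5
grip_force: 47.0
```

```bash
python3 s.py
```

```text
3.75 [488.58, 189.09, 201.33] [179.9, 0.01, 109.53] F [1.91, -1.68, 5.38] M [0.001, -0.145, 0.002] g 13.45 47.03
```

Emit:
{"op": "play_rows", "data": {"motion": [[[0, 0, 0, 0, 0, -2], [0, 0, 0, 0, 0, -4], [0, 0, 0, 0, 0, -6], [0, 0, 0, 0, 0, -6]]]}}

```text
time: 4.15
tool_pos: [488.5, 189.2, 201.3]
tcp_rot: [179.9, 0.0, 115.6]
ft_force: [1.0, -0.1, 5.5]
finger_gap: 12.8
grip_force: 47.2
```

```bash
python3 s.py
```

```text
4.15 [488.49, 189.18, 201.32] [179.91, 0.01, 115.61] F [0.97, -0.11, 5.55] M [0.03, -0.122, 0.035] g 12.84 47.17
```

Emit:
{"op": "play_rows", "data": {"motion": [[[0, 0, -0.1, 0, 0, 0], [0, 0, -0.1, 0, 0, -2], [0, 0, -0.1, 0, 0, -4], [0, 0, -0.1, 0, 0, -4]]]}}

```text
time: 4.55
tool_pos: [488.1, 189.1, 201.4]
tcp_rot: [180.0, -0.0, 119.6]
ft_force: [2.9, 0.6, 0.4]
finger_gap: 13.0
grip_force: 46.4
```

```bash
python3 s.py
```

```text
4.55 [488.15, 189.07, 201.38] [179.98, -0.0, 119.56] F [2.92, 0.64, 0.42] M [0.254, -0.523, 0.048] g 13.03 46.43
```

Emit:
{"op": "play_rows", "data": {"motion": [[[0, 0, 0, 0, 0, -1], [0, 0, 0, 0, 0, -1]]]}}

```text
time: 4.75
tool_pos: [488.1, 189.1, 201.4]
tcp_rot: [180.0, -0.0, 120.5]
ft_force: [3.5, 0.0, -1.3]
finger_gap: 13.2
grip_force: 46.3
```

```bash
python3 s.py
```

```text
4.75 [488.06, 189.07, 201.4] [179.98, -0.0, 120.55] F [3.55, 0.04, -1.35] M [0.323, -0.679, 0.001] g 13.2 46.33
```

Emit:
{"op": "play_rows", "data": {"motion": [[[0, 0, 0, 0, 0, -1], [0, 0, 0, 0, 0, -1]]]}}

```text
time: 4.95
tool_pos: [488.0, 189.0, 201.4]
tcp_rot: [180.0, -0.0, 121.6]
ft_force: [3.7, 0.9, -0.8]
finger_gap: 13.2
grip_force: 46.3
```

```bash
python3 s.py
```

```text
4.95 [487.97, 189.0, 201.39] [180.0, -0.0, 121.57] F [3.67, 0.93, -0.76] M [0.329, -0.63, -0.004] g 13.19 46.29
```

Emit:
{"op": "play_rows", "data": {"motion": [[[0, 0, 0, 0, 0, -1], [0, 0, 0, 0, 0, -1]]]}}

```text
time: 5.15
tool_pos: [487.9, 189.0, 201.4]
tcp_rot: [-180.0, -0.0, 122.6]
ft_force: [3.2, 1.7, -0.5]
finger_gap: 13.0
grip_force: 46.3
```

```bash
python3 s.py
```

```text
5.15 [487.86, 188.96, 201.37] [-179.99, -0.0, 122.58] F [3.2, 1.72, -0.45] M [0.274, -0.621, -0.038] g 12.99 46.29
```

Emit:
{"op": "play_rows", "data": {"motion": [[[0, 0, 0, 0, 0, -1], [0, 0, 0, 0, 0, -1]]]}}

```text
time: 5.35
tool_pos: [487.8, 189.0, 201.4]
tcp_rot: [-180.0, -0.0, 123.6]
ft_force: [2.8, 1.8, -0.2]
finger_gap: 13.6
grip_force: 46.3
```

```bash
python3 s.py
```

```text
5.35 [487.84, 188.97, 201.4] [-179.99, -0.0, 123.59] F [2.83, 1.84, -0.21] M [0.227, -0.485, -0.04] g 13.63 46.31
```

Emit:
{"op": "play_rows", "data": {"motion": [[[0, 0, 0, 0, 0, -1], [0, 0, 0, 0, 0, -1]]]}}

```text
time: 5.55
tool_pos: [487.8, 188.9, 201.4]
tcp_rot: [-180.0, -0.0, 124.6]
ft_force: [2.1, 0.7, -0.3]
finger_gap: 13.2
grip_force: 46.3
```

```bash
python3 s.py
```

```text
5.55 [487.78, 188.95, 201.38] [-179.98, -0.01, 124.59] F [2.12, 0.67, -0.29] M [0.234, -0.393, -0.062] g 13.24 46.33
```

Emit:
{"op": "play_rows", "data": {"motion": [[[0, 0, 0, 0, 0, -1], [0, 0, 0, 0, 0, -1]]]}}

```text
time: 5.75
tool_pos: [487.8, 188.9, 201.4]
tcp_rot: [-180.0, -0.0, 125.6]
ft_force: [1.9, 1.9, 0.4]
finger_gap: 12.8
grip_force: 46.4
```

```bash
python3 s.py
```

```text
5.75 [487.77, 188.92, 201.38] [-179.98, -0.01, 125.59] F [1.87, 1.91, 0.45] M [0.192, -0.324, -0.038] g 12.8 46.36
```

Emit:
{"op": "play_rows", "data": {"motion": [[[0, 0, 0, 0, 0, -1], [0, 0, 0, 0, 0, -1]]]}}

```text
time: 5.95
tool_pos: [487.8, 188.9, 201.4]
tcp_rot: [-180.0, -0.0, 126.6]
ft_force: [0.5, 1.4, 0.2]
finger_gap: 13.2
grip_force: 46.4
```

```bash
python3 s.py
```

```text
5.95 [487.77, 188.91, 201.38] [-179.97, -0.01, 126.59] F [0.51, 1.35, 0.16] M [0.146, -0.117, -0.042] g 13.22 46.39
```

Emit:
{"op": "play_rows", "data": {"motion": [[[0, 0, 0, 0, 0, -1], [0, 0, 0, 0, 0, -1]]]}}

```text
time: 6.15
tool_pos: [487.8, 188.9, 201.4]
tcp_rot: [-180.0, -0.0, 127.6]
ft_force: [-0.1, 0.4, -0.1]
finger_gap: 13.1
grip_force: 46.4
```

```bash
python3 s.py
```

```text
6.15 [487.79, 188.93, 201.38] [-179.98, -0.01, 127.59] F [-0.11, 0.42, -0.14] M [0.088, -0.068, -0.014] g 13.06 46.41
```

Emit:
{"op": "play_rows", "data": {"motion": [[[0, 0, 0, 0, 0, -1], [0, 0, 0, 0, 0, -1]]]}}

```text
time: 6.35
tool_pos: [487.8, 188.9, 201.4]
tcp_rot: [-180.0, -0.0, 128.6]
ft_force: [-0.2, 0.7, -0.8]
finger_gap: 12.8
grip_force: 46.4
```

```bash
python3 s.py
```

```text
6.35 [487.83, 188.92, 201.4] [-179.98, -0.01, 128.59] F [-0.21, 0.72, -0.76] M [0.109, 0.03, 0.006] g 12.83 46.42
```

Emit:
{"op": "play_rows", "data": {"motion": [[[0, 0, 0, 0, 0, -1], [0, 0, 0, 0, 0, -1]]]}}

```text
time: 6.55
tool_pos: [487.8, 188.9, 201.4]
tcp_rot: [-180.0, -0.0, 129.6]
ft_force: [-0.7, 0.3, 0.8]
finger_gap: 13.4
grip_force: 46.4
```

```bash
python3 s.py
```

```text
6.55 [487.8, 188.95, 201.35] [-179.98, -0.01, 129.59] F [-0.71, 0.31, 0.83] M [0.067, 0.092, 0.022] g 13.42 46.41
```

Emit:
{"op": "play_rows", "data": {"motion": [[[0, 0, 0, 0, 0, -1], [0, 0, 0, 0, 0, -1]]]}}

```text
time: 6.75
tool_pos: [487.9, 188.9, 201.4]
tcp_rot: [-180.0, -0.0, 130.6]
ft_force: [-0.9, 0.8, -0.8]
finger_gap: 13.1
grip_force: 46.4
```

```bash
python3 s.py
```

```text
6.75 [487.86, 188.95, 201.39] [-179.99, -0.0, 130.59] F [-0.92, 0.77, -0.83] M [0.053, 0.113, -0.029] g 13.06 46.39
```

Emit:
{"op": "play_rows", "data": {"motion": [[[0, 0, 0, 0, 0, -1], [0, 0, 0, 0, 0, -1]]]}}

```text
time: 6.95
tool_pos: [487.9, 188.9, 201.4]
tcp_rot: [-180.0, -0.0, 131.6]
ft_force: [-1.2, -0.7, 0.4]
finger_gap: 13.2
grip_force: 46.4
```

```bash
python3 s.py
```

```text
6.95 [487.89, 188.94, 201.4] [-179.99, -0.0, 131.58] F [-1.24, -0.69, 0.42] M [0.097, 0.036, -0.055] g 13.23 46.36
```

Emit:
{"op": "play_rows", "data": {"motion": [[[0, 0, 0, 0, 0, -1], [0, 0, 0, 0, 0, -1]]]}}

```text
time: 7.15
tool_pos: [487.9, 188.9, 201.4]
tcp_rot: [-180.0, -0.0, 132.6]
ft_force: [-0.0, 0.5, -0.1]
finger_gap: 13.6
grip_force: 46.3
```

```bash
python3 s.py
```

```text
7.15 [487.91, 188.94, 201.39] [-179.99, -0.0, 132.59] F [-0.01, 0.46, -0.14] M [0.075, 0.093, 0.037] g 13.64 46.33
```

Emit:
{"op": "play_rows", "data": {"motion": [[[0, 0, 0, 0, 0, -1], [0, 0, 0, 0, 0, -1]]]}}

```text
time: 7.35
tool_pos: [487.9, 188.9, 201.4]
tcp_rot: [-180.0, -0.0, 133.6]
ft_force: [-0.1, 0.6, -0.1]
finger_gap: 13.0
grip_force: 46.3
```

```bash
python3 s.py
```

```text
7.35 [487.92, 188.95, 201.37] [-179.99, -0.0, 133.59] F [-0.06, 0.65, -0.13] M [0.027, 0.027, -0.039] g 13.0 46.28
```

Emit:
{"op": "play_rows", "data": {"motion": [[[0, 0, 0, 0, 0, -1], [0, 0, 0, 0, 0, -1]]]}}

```text
time: 7.55
tool_pos: [487.9, 189.0, 201.4]
tcp_rot: [-180.0, -0.0, 134.6]
ft_force: [-0.8, 0.3, -1.1]
finger_gap: 13.1
grip_force: 46.2
```

```bash
python3 s.py
```

```text
7.55 [487.93, 188.98, 201.4] [-180.0, -0.0, 134.59] F [-0.77, 0.29, -1.07] M [0.07, 0.035, -0.001] g 13.14 46.24
```

Emit:
{"op": "play_rows", "data": {"motion": [[[0, 0, 0, 0, 0, -1], [0, 0, 0, 0, 0, -1]]]}}

```text
time: 7.75
tool_pos: [487.9, 188.9, 201.4]
tcp_rot: [-180.0, -0.0, 135.6]
ft_force: [-0.7, 1.4, -1.2]
finger_gap: 13.0
grip_force: 46.2
```

```bash
python3 s.py
```

```text
7.75 [487.91, 188.94, 201.39] [-179.99, -0.0, 135.58] F [-0.74, 1.4, -1.18] M [0.051, -0.0, -0.087] g 12.95 46.2
```

Emit:
{"op": "play_rows", "data": {"motion": [[[0, 0, 0, 0, 0, -1], [0, 0, 0, 0, 0, -1]]]}}

```text
time: 7.95
tool_pos: [487.9, 189.0, 201.4]
tcp_rot: [180.0, 0.0, 136.6]
ft_force: [-0.3, 0.2, -1.2]
finger_gap: 13.1
grip_force: 46.2
```

```bash
python3 s.py
```

```text
7.95 [487.94, 188.99, 201.42] [180.0, 0.0, 136.59] F [-0.29, 0.21, -1.25] M [0.077, -0.038, -0.033] g 13.09 46.15
```

Emit:
{"op": "play_rows", "data": {"motion": [[[0, 0, 0, 0, 0, -1], [0, 0, 0, 0, 0, -1]]]}}

```text
time: 8.15
tool_pos: [487.9, 189.0, 201.4]
tcp_rot: [-180.0, -0.0, 137.6]
ft_force: [0.3, 1.3, -2.2]
finger_gap: 13.3
grip_force: 46.1
```

```bash
python3 s.py
```

```text
8.15 [487.93, 188.96, 201.4] [-180.0, -0.0, 137.59] F [0.28, 1.25, -2.17] M [0.095, -0.062, 0.013] g 13.26 46.11
```

Emit:
{"op": "play_rows", "data": {"motion": [[[0, 0, 0, 0, 0, -1], [0, 0, 0, 0, 0, -1]]]}}

```text
time: 8.35
tool_pos: [487.9, 189.0, 201.4]
tcp_rot: [180.0, -0.0, 138.6]
ft_force: [0.9, 1.6, -1.8]
finger_gap: 13.1
grip_force: 46.0
```

```bash
python3 s.py
```

```text
8.35 [487.94, 189.02, 201.39] [180.0, -0.0, 138.58] F [0.91, 1.56, -1.82] M [0.217, -0.083, -0.07] g 13.11 46.05
```

Emit:
{"op": "play_rows", "data": {"motion": [[[0, 0, 0, 0, 0, -1], [0, 0, 0, 0, 0, -1]]]}}

```text
time: 8.55
tool_pos: [488.0, 189.1, 201.4]
tcp_rot: [180.0, -0.0, 139.6]
ft_force: [0.8, 2.9, -3.6]
finger_gap: 13.3
grip_force: 45.9
```

```bash
python3 s.py
```

```text
8.55 [487.97, 189.12, 201.41] [179.98, -0.01, 139.59] F [0.8, 2.92, -3.57] M [0.329, -0.213, -0.15] g 13.32 45.95
```

Emit:
{"op": "play_rows", "data": {"motion": [[[0, 0, 0, 0, 0, -1], [0, 0, 0, 0, 0, -1]]]}}

```text
time: 8.75
tool_pos: [488.0, 189.2, 201.4]
tcp_rot: [180.0, -0.0, 140.6]
ft_force: [1.8, 2.6, -2.8]
finger_gap: 13.0
grip_force: 45.9
```

```bash
python3 s.py
```

```text
8.75 [488.01, 189.2, 201.42] [179.97, -0.01, 140.58] F [1.83, 2.56, -2.8] M [0.589, -0.34, -0.384] g 12.97 45.9
```

Contact with the stop at about 139° tool yaw; the moment is a little high. I'll ease back 0.6° and hold.

Emit:
{"op": "play_rows", "data": {"motion": [[[0, 0, 0, 0, 0, 0.6], [0, 0, 0, 0, 0, 0.6]]]}}

```text
time: 8.95
tool_pos: [488.0, 189.2, 201.4]
tcp_rot: [180.0, -0.0, 139.9]
ft_force: [2.1, 3.8, -4.7]
finger_gap: 13.1
grip_force: 45.7
```

```bash
python3 s.py
```

```text
8.95 [488.01, 189.17, 201.44] [179.98, -0.0, 139.91] F [2.15, 3.79, -4.68] M [0.657, -0.495, -0.093] g 13.12 45.74
```

Emit:
{"op": "play_rows", "data": {"motion": [[[0, 0, 0, 0, 0, -0.3], [0, 0, 0, 0, 0, -0.3], [0, 0, 0, 0, 0, -0.3]]]}}

```text
time: 9.25
tool_pos: [488.0, 189.1, 201.4]
tcp_rot: [180.0, -0.0, 140.2]
ft_force: [2.9, 4.8, -5.5]
finger_gap: 13.3
grip_force: 45.7
```

```bash
python3 s.py
```

```text
9.25 [487.97, 189.11, 201.42] [179.98, -0.01, 140.23] F [2.92, 4.8, -5.54] M [0.872, -0.531, -0.317] g 13.3 45.7
```

Emit:
{"op": "play_rows", "data": {"motion": [[[0, 0, 0, 0, 0, 0], [0, 0, 0, 0, 0, 0]]]}}

```text
time: 9.45
tool_pos: [488.0, 189.1, 201.4]
tcp_rot: [180.0, -0.0, 140.2]
ft_force: [2.8, 4.5, -4.4]
finger_gap: 13.7
grip_force: 45.7
```

```bash
python3 s.py
```

```text
9.45 [488.0, 189.14, 201.44] [179.98, -0.01, 140.23] F [2.8, 4.54, -4.35] M [0.874, -0.594, -0.3] g 13.67 45.68
```

Emit:
{"op": "play_rows", "data": {"motion": [[[0, 0, 0, 0, 0, 0.15], [0, 0, 0, 0, 0, 0.15], [0, 0, 0, 0, 0, 0.15], [0, 0, 0, 0, 0, 0.15], [0, 0, 0, 0, 0, 0.15]]]}}

```text
time: 9.95
tool_pos: [488.0, 189.1, 201.4]
tcp_rot: [180.0, -0.0, 140.1]
ft_force: [3.0, 4.1, -4.9]
finger_gap: 13.0
grip_force: 45.6
```

```bash
python3 s.py
```

```text
9.95 [487.96, 189.13, 201.4] [179.99, -0.01, 140.09] F [3.02, 4.11, -4.95] M [0.913, -0.54, -0.241] g 13.0 45.64
```

Emit:
{"op": "play_rows", "data": {"motion": [[[0, 0, 0, 0, 0, 0], [0, 0, 0, 0, 0, 0], [0, 0, 0, 0, 0, 0], [0, 0, 0, 0, 0, 0], [0, 0, 0, 0, 0, 0]]]}}

```text
time: 10.45
tool_pos: [488.0, 189.1, 201.4]
tcp_rot: [180.0, -0.0, 140.1]
ft_force: [2.4, 4.8, -4.7]
finger_gap: 13.1
grip_force: 45.6
```

```bash
python3 s.py
```

```text
10.45 [488.0, 189.11, 201.43] [179.98, -0.0, 140.09] F [2.36, 4.82, -4.72] M [0.92, -0.575, -0.294] g 13.09 45.64
```

Emit:
{"op": "play_rows", "data": {"motion": [[[0, 0, 0, 0, 0, 0], [0, 0, 0, 0, 0, 0], [0, 0, 0, 0, 0, 0], [0, 0, 0, 0, 0, 0], [0, 0, 0, 0, 0, 0]]]}}

```text
time: 10.95
tool_pos: [488.0, 189.1, 201.4]
tcp_rot: [180.0, -0.0, 140.1]
ft_force: [3.1, 3.8, -4.6]
finger_gap: 13.4
grip_force: 45.6
```

```bash
python3 s.py
```

```text
10.95 [488.0, 189.12, 201.44] [179.98, -0.0, 140.09] F [3.12, 3.77, -4.59] M [0.89, -0.546, -0.239] g 13.39 45.64
```

Emit:
{"op": "play_rows", "data": {"motion": [[[0, 0, 0, 0, 0, 0.15], [0, 0, 0, 0, 0, 0.15], [0, 0, 0, 0, 0, 0.15], [0, 0, 0, 0, 0, 0.15], [0, 0, 0, 0, 0, 0.15]]]}}

```text
time: 11.45
tool_pos: [488.0, 189.1, 201.4]
tcp_rot: [180.0, 0.0, 139.9]
ft_force: [2.3, 3.7, -4.9]
finger_gap: 13.3
grip_force: 45.6
```

Emit:
{"op": "play_rows", "data": {"motion": [[[0, 0, 0, 0, 0, 0], [0, 0, 0, 0, 0, 0], [0, 0, 0, 0, 0, 0], [0, 0, 0, 0, 0, 0], [0, 0, 0, 0, 0, 0]]]}}

```text
time: 11.95
tool_pos: [488.0, 189.1, 201.4]
tcp_rot: [180.0, -0.0, 139.9]
ft_force: [2.2, 4.9, -5.0]
finger_gap: 13.0
grip_force: 45.6
```

Emit:
{"op": "play_rows", "data": {"motion": [[[0, 0, 0, 0, 0, 0], [0, 0, 0, 0, 0, 0]]]}}

```text
time: 12.15
tool_pos: [488.0, 189.1, 201.4]
tcp_rot: [180.0, -0.0, 139.9]
ft_force: [3.3, 4.5, -5.0]
finger_gap: 13.2
grip_force: 45.6
```

```bash
python3 s.py
```

```text
12.15 [487.98, 189.12, 201.41] [179.98, -0.0, 139.94] F [3.32, 4.45, -4.96] M [0.839, -0.574, -0.137] g 13.18 45.63
```

Emit:
{"op": "play_rows", "data": {"motion": [[[0, 0, 0, 0, 0, 1.5], [0, 0, 0.1, 0, 0, 1.5], [0, 0, 0.3, 0, 0, 1.5], [0, 0, 0.5, 0, 0, 1.5], [0, 0, 0.5, 0, 0, 1.5]]], "squeeze": 70}}

```text
time: 12.65
tool_pos: [488.2, 189.0, 198.2]
tcp_rot: [179.9, 0.0, 138.4]
ft_force: [-4.3, 2.1, 9.3]
finger_gap: 12.4
grip_force: 72.1
```

```bash
python3 s.py
```

```text
12.65 [488.2, 189.01, 198.2] [179.95, 0.05, 138.44] F [-4.27, 2.07, 9.31] M [0.3, 0.81, 0.029] g 12.38 72.09
```

Emit:
{"op": "play_rows", "data": {"motion": [[[0, 0, 0.15, 0, 0, 0], [0, 0, 0.33, 0, 0, 0], [0, 0, 0.33, 0, 0, 0]]]}}

```text
time: 12.95
tool_pos: [488.3, 189.0, 195.3]
tcp_rot: [179.9, 0.1, 138.4]
ft_force: [-5.6, 0.5, 12.6]
finger_gap: 12.5
grip_force: 72.5
```

```bash
python3 s.py
```

```text
12.95 [488.29, 189.01, 195.35] [179.93, 0.06, 138.44] F [-5.64, 0.55, 12.64] M [0.196, 1.096, -0.018] g 12.5 72.51
```

Emit:
{"op": "play_rows", "data": {"motion": [[[0, 0, 0, 0, 0, -1.3], [0, 0, 0, 0, 0, -2.2], [0, 0, 0, 0, 0, -2.2]]]}}

```text
time: 13.25
tool_pos: [488.5, 189.0, 195.7]
tcp_rot: [179.9, 0.1, 140.7]
ft_force: [-3.6, 0.9, 12.6]
finger_gap: 12.5
grip_force: 72.4
```

```bash
python3 s.py
```

```text
13.25 [488.48, 189.01, 195.71] [179.91, 0.08, 140.67] F [-3.57, 0.86, 12.61] M [0.178, 0.923, -0.02] g 12.54 72.41
```

Past the stop with no resistance, pressed about 6 mm. Continuing toward the marks.

Emit:
{"op": "play_rows", "data": {"motion": [[[0, 0, 0, 0, 0, -2], [0, 0, 0, 0, 0, -4], [0, 0, 0, 0, 0, -6], [0, 0, 0, 0, 0, -8], [0, 0, 0, 0, 0, -10]]]}}

```text
time: 13.75
tool_pos: [489.2, 188.9, 196.0]
tcp_rot: [179.9, 0.2, 150.7]
ft_force: [-1.2, 0.2, 12.3]
finger_gap: 12.6
grip_force: 72.4
```

```bash
python3 s.py
```

```text
13.75 [489.24, 188.94, 196.05] [179.87, 0.19, 150.71] F [-1.17, 0.15, 12.32] M [0.085, 0.298, -0.091] g 12.62 72.4
```

Emit:
{"op": "play_rows", "data": {"motion": [[[0, 0, 0, 0, 0, -2], [0, 0, 0, 0, 0, -4], [0, 0, 0, 0, 0, -6], [0, 0, 0, 0, 0, -8], [0, 0, 0, 0, 0, -10]]]}}

```text
time: 14.25
tool_pos: [489.5, 188.9, 196.2]
tcp_rot: [179.9, 0.2, 160.7]
ft_force: [-0.5, 0.6, 11.1]
finger_gap: 12.7
grip_force: 72.4
```

```bash
python3 s.py
```

```text
14.25 [489.51, 188.93, 196.21] [179.89, 0.24, 160.71] F [-0.52, 0.58, 11.07] M [0.155, 0.117, -0.036] g 12.65 72.36
```

Emit:
{"op": "play_rows", "data": {"motion": [[[0, 0, 0, 0, 0, -2], [0, 0, 0, 0, 0, -4], [0, 0, 0, 0, 0, -6], [0, 0, 0, 0, 0, -8], [0, 0, 0, 0, 0, -10]]]}}

```text
time: 14.75
tool_pos: [489.6, 188.9, 196.3]
tcp_rot: [179.9, 0.3, 170.7]
ft_force: [-0.0, 1.2, 11.4]
finger_gap: 12.5
grip_force: 72.3
```

```bash
python3 s.py
```

```text
14.75 [489.64, 188.94, 196.27] [179.93, 0.27, 170.71] F [-0.01, 1.16, 11.41] M [0.149, 0.082, -0.062] g 12.45 72.33
```

Emit:
{"op": "play_rows", "data": {"motion": [[[0, 0, 0, 0, 0, -2], [0, 0, 0, 0, 0, -4], [0, 0, 0, 0, 0, -6], [0, 0, 0, 0, 0, -8], [0, 0, 0, 0, 0, -8]]]}}

```text
time: 15.25
tool_pos: [489.7, 188.9, 196.3]
tcp_rot: [180.0, 0.3, 178.7]
ft_force: [-0.0, 1.3, 11.9]
finger_gap: 12.4
grip_force: 72.3
```

```bash
python3 s.py
```

```text
15.25 [489.66, 188.91, 196.27] [179.97, 0.28, 178.69] F [-0.04, 1.27, 11.88] M [0.156, 0.068, 0.014] g 12.36 72.32
```

Emit:
{"op": "play_rows", "data": {"motion": [[[0, 0, -0.3, 0, 0, 0], [0, 0, -0.6, 0, 0, 0], [0, 0, -0.9, 0, 0, 0], [0, 0, -1.1, 0, 0, 0], [0, 0, -1.1, 0, 0, 0]]]}}

```text
time: 15.75
tool_pos: [488.3, 188.6, 204.9]
tcp_rot: [-180.0, 0.1, 178.6]
ft_force: [2.0, -1.0, 2.8]
finger_gap: 12.6
grip_force: 71.1
```

```bash
python3 s.py
```

```text
15.75 [488.34, 188.6, 204.91] [-179.97, 0.07, 178.62] F [1.95, -0.99, 2.82] M [-0.057, -0.333, -0.016] g 12.61 71.14
```

Emit:
{"op": "play_rows", "data": {"motion": [[[0, 0, -0.4, 0, 0, 0], [0, 0, -0.9, 0, 0, 0], [0, 0, -1.5, 0, 0, 0], [0, 0, -2.1, 0, 0, 0], [0, 0, -2.7, 0, 0, 0]]]}}

```text
time: 16.25
tool_pos: [487.8, 188.9, 231.6]
tcp_rot: [-180.0, -0.0, 178.6]
ft_force: [0.2, 0.5, -1.7]
finger_gap: 12.8
grip_force: 70.4
```

```bash
python3 s.py
```

```text
16.25 [487.83, 188.92, 231.57] [-179.99, -0.02, 178.63] F [0.19, 0.45, -1.7] M [-0.006, -0.044, 0.039] g 12.8 70.42
```

Emit:
{"op": "play_rows", "data": {"motion": [[[0, 0, -1, 0, 0, 0], [0, 0, -2.5, 0, 0, 0], [0, 0, -4, 0, 0, 0], [0, 0, -5, 0, 0, 0], [0, 0, -5, 0, 0, 0]]]}}

```text
time: 16.75
tool_pos: [489.0, 189.3, 283.9]
tcp_rot: [179.9, 0.2, 178.6]
ft_force: [0.1, 0.3, -2.1]
finger_gap: 12.4
grip_force: 70.5
```

```bash
python3 s.py
python3 - <<'E'
from h import *
w=shot("wrist");a=shot("scene")["pixels"]
cv2.imwrite("pics/l.png",np.hstack([w["pixels"],cv2.resize(a[100:260,180:360],(288*3//2,384))])[:,:800,::-1])
s=sensors.sense();R=Ro.from_euler('xyz',s["tcp_rot"],degrees=True).as_matrix()
print((R.T@(np.array([540,-140,280])-s["tool_pos"])).round(), s["joint_pos"])
E
```

```text
16.75 [489.04, 189.26, 283.95] [179.93, 0.23, 178.63] F [0.09, 0.32, -2.13] M [0.006, -0.026, -0.008] g 12.44 70.45
[ -60. -328.    1.] [ 1.55540112e+01 -5.39761871e+00  9.31029390e+01 -1.78061781e-04
  9.22646805e+01 -7.30781626e+01]
```

View pics/l.png

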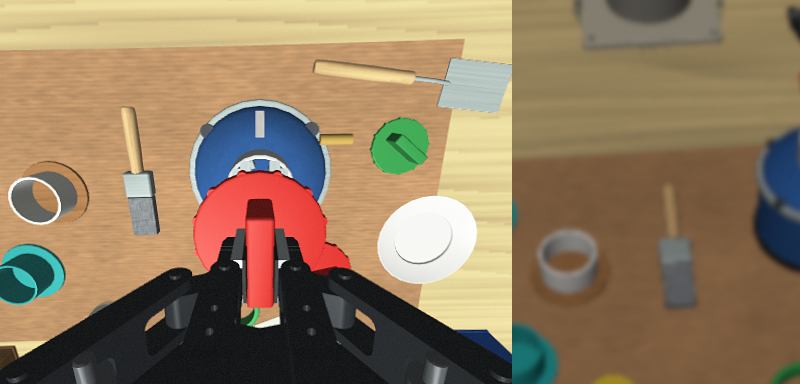

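The cap is out and upright in the fingers at (260,230), with the neck empty. The white cup is visible at (42,198). I'll move over to look at the cup from close by.

Emit:
{"op": "play_rows", "data": {"motion": [[[-1, -2, 0, 0, 0, 0], [-2.5, -6, 0, 0, 0, 0], [-4.5, -10, 0, 0, 0, 0], [-6, -14, 0, 0, 0, 0], [-8, -18, 0, 0, 0, 0]]]}}

```text
time: 17.35
tool_pos: [563.3, 5.7, 280.1]
tcp_rot: [180.0, -0.1, 178.7]
ft_force: [1.2, 0.9, -0.9]
finger_gap: 12.4
grip_force: 70.4
```

Emit:
{"op": "play_rows", "data": {"motion": [[[-2, -4, 0, 0, 0, 0], [-3.5, -8, 0, 0, 0, 0], [-5, -12, 0, 0, 0, 0], [-6, -14.5, 0, 0, 0, 0], [-6, -14.5, 0, 0, 0, 0]]]}}

```text
time: 17.85
tool_pos: [619.9, -143.0, 279.0]
tcp_rot: [-180.0, -0.2, 178.4]
ft_force: [-0.6, 0.7, -1.3]
finger_gap: 12.6
grip_force: 70.3
```

Emit:
{"op": "play_rows", "data": {"motion": [[[0, 0, 0, 0, 0, 0], [0, 0, 0, 0, 0, 0], [0, 0, 0, 0, 0, 0]]]}}

```text
time: 18.15
tool_pos: [620.0, -138.0, 281.1]
tcp_rot: [180.0, -0.0, 178.7]
ft_force: [-0.4, 0.5, -1.7]
finger_gap: 12.7
grip_force: 70.3
```

```bash
python3 s.py
cat > cup.py <<'E'
from h import *
w=shot("wrist");save(w,"cup.png");im=w["pixels"];hsv=cv2.cvtColor(im,cv2.COLOR_RGB2HSV)
print(proj(w,[[540,-140,45]]).round())
mk=((hsv[...,1]<40)&(hsv[...,2]>190)).astype(np.uint8)
n,l,st,c=cv2.connectedComponentsWithStats(mk)
for j in range(1,n):
    if st[j,4]>60: print(st[j],c[j].round(),onz(w,[c[j]],45)[0].round())
E
python3 cup.py
```

```text
18.15 [619.97, -138.02, 281.06] [179.98, -0.02, 178.72] F [-0.44, 0.49, -1.71] M [0.01, -0.018, -0.044] g 12.74 70.25
[[257. 105.]]
[   0    0   78   64 2375] [49. 22.] [ 441. -388.   45.]
[501  19  11  71 311] [506.  56.] [490. 171.  45.]
[229  72  56  59 524] [258.  98.] [ 532. -139.   45.]
[343  77  29  28 678] [357.  91.] [526. -10.  45.]
[  42  144   54   51 2146] [ 69. 169.] [ 620. -406.   45.]
[ 400  245  112   86 6231] [464. 287.] [825. 183.  45.]
```

View pics/cup.png

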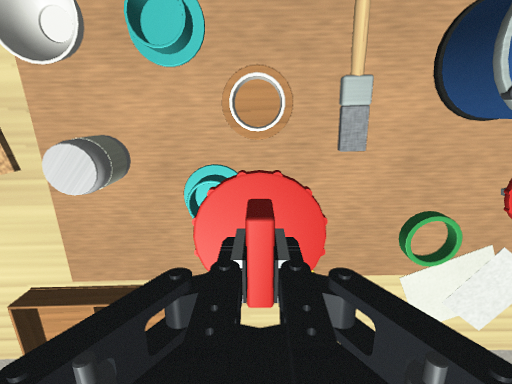

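```bash
cat > cup2.py <<'E'
from h import *
w=shot("wrist");s=sensors.sense();im=w["pixels"];hsv=cv2.cvtColor(im,cv2.COLOR_RGB2HSV)
fit=lambda P:(lambda q:(q[:2],np.sqrt(q[2]+q[0]**2+q[1]**2)))(np.linalg.lstsq(np.c_[2*P,np.ones(len(P))],(P**2).sum(1),rcond=None)[0])
def comp(mk,p):
    n,l,st,c=cv2.connectedComponentsWithStats(mk.astype(np.uint8))
    i=min([j for j in range(1,n) if st[j,4]>150],key=lambda j:np.hypot(*(st[j,:2]+st[j,2:4]/2-p)));return max(cv2.findContours((l==i).astype(np.uint8),cv2.RETR_EXTERNAL,cv2.CHAIN_APPROX_NONE)[0],key=len).reshape(-1,2)
K=comp((hsv[...,1]<40)&(hsv[...,2]>190),proj(w,[[534,-139,45]])[0]);c,rad=fit(onz(w,K,45)[:,:2]);print("cup",c,rad)
h=s["tool_pos"][2]
C=comp(((hsv[...,0]<8)|(hsv[...,0]>172))&(hsv[...,1]>130),[260,235]);C=C[(C[:,1]<262)&((C[:,0]<240)|(C[:,0]>280)|(C[:,1]<185))]
for dz in(-4,-6.5,-9):
    c2,r2=fit(onz(w,C,h+dz)[:,:2]);print("cap",dz,c2-s["tool_pos"][:2],r2)
R=Ro.from_euler('xyz',s["tcp_rot"],degrees=True).as_matrix();print("toTCP=cup",(R.T@np.r_[c-s["tool_pos"][:2],0]).round(1))
E
python3 cup2.py
```

```text
cup [ 536.7259092  -139.97933681] 35.98549382504912
cap -4 [-8.36851516  0.1036316 ] 33.915144101716834
cap -6.5 [-7.26561046  0.07296541] 34.49299245336886
cap -9 [-6.16270575  0.04229923] 35.0708408050116
toTCP=cup [83.3 -3.6 -0. ]
```

```bash
sed -i 's/C=C\[.*$/C=C[C[:,1]<226]/' cup2.py; python3 cup2.py
```

```text
cup [ 536.73508165 -140.01482041] 35.990599945778385
cap -4 [-2.89605253  0.22315559] 38.81633193178729
cap -6.5 [-1.69966488  0.19321767] 39.477636113346136
cap -9 [-0.50327723  0.16327975] 40.13894029490829
toTCP=cup [83.4 -3.5 -0. ]
```

Emit:
{"op": "play_rows", "data": {"motion": [[[2, -0.1, 0, 0, 0, 0], [5, -0.25, 0, 0, 0, 0], [7.5, -0.35, 0, 0, 0, 0], [8.25, -0.35, 0, 0, 0, 0], [8.25, -0.35, 0, 0, 0, 0]]]}}

```text
time: 18.8
tool_pos: [537.3, -140.6, 281.8]
tcp_rot: [-180.0, 0.1, 178.6]
ft_force: [-0.0, -0.0, -2.1]
finger_gap: 12.4
grip_force: 70.3
```

Emit:
{"op": "play_rows", "data": {"motion": [[[0, 0, 3, 0, 0, 0], [0, 0, 7, 0, 0, 0], [0, 0, 11, 0, 0, 0], [0, 0, 15, 0, 0, 0], [0, 0, 17, 0, 0, 0]]]}}

```text
time: 19.3
tool_pos: [536.2, -139.7, 106.7]
tcp_rot: [179.9, -0.3, 178.7]
ft_force: [-0.6, 0.4, -2.8]
finger_gap: 12.7
grip_force: 70.4
```

Emit:
{"op": "play_rows", "data": {"motion": [[[0, 0, 0.5, 0, 0, 0], [0, 0, 0.5, 0, 0, 0], [0, 0, 0.5, 0, 0, 0]]]}}

```text
time: 19.6
tool_pos: [539.2, -141.2, 108.0]
tcp_rot: [-180.0, 0.2, 178.6]
ft_force: [-0.1, 0.5, -0.8]
finger_gap: 12.9
grip_force: 70.4
```

```bash
python3 s.py
python3 - <<'E'
from h import *
b=shot("side");a=shot("scene");p=proj(b,[[537,-140,60]])[0].astype(int);q=proj(a,[[537,-140,60]])[0].astype(int)
f=lambda i,p:cv2.resize(i[p[1]-45:p[1]+45,p[0]-45:p[0]+45],(400,400),interpolation=cv2.INTER_CUBIC)
cv2.imwrite("pics/d.png",np.hstack([f(a["pixels"],q),f(b["pixels"],p)])[:,:,::-1])
E
```

```text
19.6 [539.16, -141.16, 108.01] [-179.95, 0.15, 178.65] F [-0.14, 0.46, -0.84] M [0.021, 0.022, 0.001] g 12.94 70.41
```

View pics/d.png

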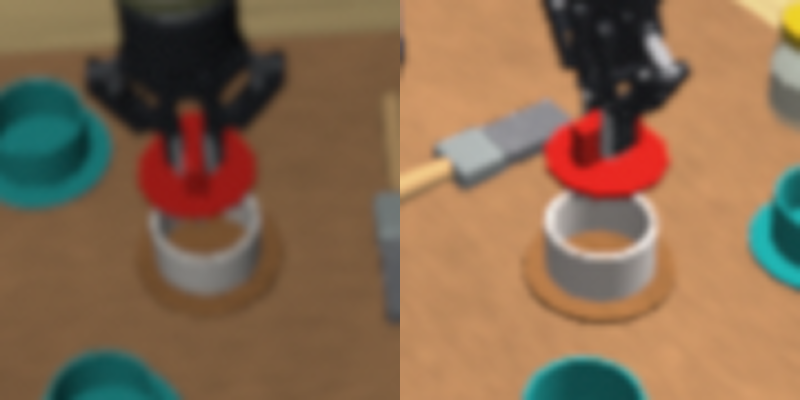

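The cap hangs over the white cup (crop: cap at (198,172), mouth at (205,220)). Checking the alignment numerically.

```bash
python3 s.py
python3 - <<'E'
from h import *
t=np.linspace(0,2*np.pi,60)
ring=lambda c,z,R:np.c_[c[0]+R*np.cos(t),c[1]+R*np.sin(t),0*t+z]
s=sensors.sense();tp=s["tool_pos"];print(tp)
for n in("scene","side"):
    d=shot(n);hsv=cv2.cvtColor(d["pixels"],cv2.COLOR_RGB2HSV)
    m=((hsv[...,0]<8)|(hsv[...,0]>172))&(hsv[...,1]>150)&(hsv[...,2]>70)
    p=proj(d,np.r_[tp[:2],tp[2]-9])[0].astype(int);k=m[p[1]-25:p[1]+25,p[0]-25:p[0]+25];ys,xs=np.nonzero(k)
    e=proj(d,np.vstack([ring(tp,tp[2]-5.5,40.5),ring(tp,tp[2]-12.5,40.5)]))
    print(n,"cap x",xs.min()+p[0]-25,xs.max()+p[0]-25,"bottom",ys.max()+p[1]-25,"exp",e.min(0)[0].round(1),e.max(0).round(1))
    wm=(hsv[...,1]<50)&(hsv[...,2]>100)
    p=proj(d,[536.7,-140,30])[0].astype(int);k=wm[p[1]-16:p[1]+16,p[0]-18:p[0]+18];ys,xs=np.nonzero(k)
    e=proj(d,np.vstack([ring((536.7,-140),45,37),ring((536.7,-140),10,37)]))
    print(n,"cup x",xs.min()+p[0]-18,xs.max()+p[0]-18,"bot",ys.max()+p[1]-16,"exp",e.min(0)[0].round(1),e.max(0).round(1))
E
```

```text
19.7 [539.22, -141.29, 108.38] [-179.94, 0.2, 178.64] F [-1.01, -0.61, -1.33] M [0.018, -0.011, 0.003] g 12.23 70.41
[ 539.22092218 -141.28827319  108.38013069]
scene cap x 188 214 bottom 205 exp 187.6 [215.1 205.7]
scene cup x 191 214 bot 221 exp 191.1 [215.8 221.1]
side cap x 257 285 bottom 247 exp 257.9 [286.3 248. ]
side cup x 258 281 bot 269 exp 258.0 [283.2 269.8]
```

Emit:
{"op": "play_rows", "data": {"motion": [[[0.1, 0.1, 1, 0, 0, 0], [0.1, 0.1, 2, 0, 0, 0], [0.1, 0.1, 2.5, 0, 0, 0], [0.1, 0.1, 2.5, 0, 0, 0], [0.1, 0.1, 2.5, 0, 0, 0]]]}}

```text
time: 20.3
tool_pos: [536.3, -139.7, 80.7]
tcp_rot: [180.0, -0.0, 178.6]
ft_force: [0.6, -0.1, -0.9]
finger_gap: 12.2
grip_force: 70.4
```

```bash
python3 s.py
```

```text
20.3 [536.34, -139.7, 80.75] [179.99, -0.04, 178.63] F [0.62, -0.09, -0.95] M [0.072, 0.025, 0.02] g 12.17 70.41
```

Emit:
{"op": "play_rows", "data": {"motion": [[[0, 0, 0.6, 0, 0, 0], [0, 0, 1.2, 0, 0, 0], [0, 0, 1.7, 0, 0, 0], [0, 0, 1.9, 0, 0, 0], [0, 0, 1.9, 0, 0, 0]]]}}

```text
time: 20.8
tool_pos: [536.2, -139.6, 61.5]
tcp_rot: [180.0, -0.1, 178.6]
ft_force: [-0.8, -0.1, -1.6]
finger_gap: 12.8
grip_force: 70.4
```

```bash
python3 s.py
```

```text
20.8 [536.18, -139.65, 61.52] [179.98, -0.06, 178.63] F [-0.82, -0.06, -1.59] M [-0.054, 0.005, -0.01] g 12.77 70.41
```

Emit:
{"op": "play_rows", "data": {"motion": [[[0, 0, 0.1, 0, 0, 0], [0, 0, 0.2, 0, 0, 0], [0, 0, 0.3, 0, 0, 0], [0, 0, 0.3, 0, 0, 0]]]}}

```text
time: 21.2
tool_pos: [536.6, -139.8, 59.1]
tcp_rot: [-180.0, -0.0, 178.6]
ft_force: [-0.4, -0.2, -1.4]
finger_gap: 13.0
grip_force: 70.4
```

```bash
python3 s.py
```

```text
21.2 [536.56, -139.77, 59.09] [-180.0, -0.01, 178.63] F [-0.41, -0.19, -1.37] M [0.041, -0.015, -0.008] g 13.02 70.41
```

Emit:
{"op": "play_rows", "data": {"motion": [[[0, 0, 0.08, 0, 0, 0], [0, 0, 0.15, 0, 0, 0], [0, 0, 0.15, 0, 0, 0]]]}}

```text
time: 21.5
tool_pos: [536.7, -139.8, 57.7]
tcp_rot: [-180.0, 0.0, 178.6]
ft_force: [0.4, 0.3, -1.3]
finger_gap: 12.9
grip_force: 70.4
```

```bash
python3 s.py
```

```text
21.5 [536.66, -139.8, 57.69] [-180.0, 0.01, 178.63] F [0.42, 0.27, -1.25] M [0.008, 0.024, -0.062] g 12.94 70.4
```

Emit:
{"op": "play_rows", "data": {"motion": [[[0, 0, 0.08, 0, 0, 0], [0, 0, 0.1, 0, 0, 0], [0, 0, 0.1, 0, 0, 0]]]}}

```text
time: 21.8
tool_pos: [536.8, -139.9, 57.5]
tcp_rot: [-180.0, 0.0, 178.6]
ft_force: [-3.9, 0.5, 6.9]
finger_gap: 12.9
grip_force: 71.5
```

```bash
python3 s.py
```

```text
21.8 [536.8, -139.9, 57.53] [-179.99, 0.02, 178.64] F [-3.86, 0.51, 6.92] M [0.343, 0.612, 0.045] g 12.87 71.54
```

Seated at 57.5 mm, as predicted. I'll unload, open and retreat.

Emit:
{"op": "play_rows", "data": {"motion": [[[0, 0, -0.1, 0, 0, 0], [0, 0, -0.1, 0, 0, 0]]], "squeeze": 20}}

```text
time: 22.0
tool_pos: [536.7, -139.8, 57.7]
tcp_rot: [-180.0, 0.0, 178.6]
ft_force: [1.3, -1.0, -2.0]
finger_gap: 12.8
grip_force: 70.4
```

Emit:
{"op": "play_rows", "data": {"motion": [[[0, 0, 0, 0, 0, 0], [0, 0, 0, 0, 0, 0], [0, 0, 0, 0, 0, 0], [0, 0, 0, 0, 0, 0], [0, 0, 0, 0, 0, 0]]], "jaw": 0.5}}

```text
time: 22.5
tool_pos: [536.6, -139.8, 57.7]
tcp_rot: [180.0, 0.0, 178.6]
ft_force: [-1.1, 0.0, 1.1]
finger_gap: 42.4
grip_force: 0.0
```

Emit:
{"op": "play_rows", "data": {"motion": [[[0, 0, -1, 0, 0, 0], [0, 0, -3, 0, 0, 0], [0, 0, -6, 0, 0, 0], [0, 0, -10, 0, 0, 0], [0, 0, -14, 0, 0, 0]]]}}

```text
time: 23.0
tool_pos: [536.2, -139.6, 199.5]
tcp_rot: [180.0, -0.0, 178.6]
ft_force: [0.1, -0.9, -0.3]
finger_gap: 42.6
grip_force: 0.0
```

Emit:
{"op": "play_rows", "data": {"motion": [[[-1, 0, 0, 0, 0, 0], [-3, 0, 0, 0, 0, 0], [-5, 0, 0, 0, 0, 0], [-5, 0, 0, 0, 0, 0], [-5, 0, 0, 0, 0, 0]]]}}

```text
time: 23.5
tool_pos: [586.4, -140.9, 197.5]
tcp_rot: [180.0, -0.0, 178.7]
ft_force: [-0.6, -0.8, -0.0]
finger_gap: 42.5
grip_force: 0.0
```

```bash
python3 s.py
python3 - <<'E'
from h import *
w=shot("wrist");b=shot("side");p=proj(b,[[537,-140,60]])[0].astype(int)
cv2.imwrite("pics/e.png",np.hstack([w["pixels"],cv2.resize(b["pixels"][p[1]-45:p[1]+45,p[0]-34:p[0]+34],(288,384),interpolation=cv2.INTER_CUBIC)])[:,:,::-1])
hsv=cv2.cvtColor(w["pixels"],cv2.COLOR_RGB2HSV);m=(((hsv[...,0]<8)|(hsv[...,0]>172))&(hsv[...,1]>130)).astype(np.uint8)
n,l,st,c=cv2.connectedComponentsWithStats(m);e=proj(w,[[537,-140,52]])[0]
i=min([j for j in range(1,n) if st[j,4]>800],key=lambda j:np.hypot(*(c[j]-e)))
P=max(cv2.findContours((l==i).astype(np.uint8),cv2.RETR_EXTERNAL,cv2.CHAIN_APPROX_NONE)[0],key=len).reshape(-1,2);P=onz(w,P,51)[:,:2]
q=np.linalg.lstsq(np.c_[2*P,np.ones(len(P))],(P**2).sum(1),rcond=None)[0];print(q[:2],np.sqrt(q[2]+q[0]**2+q[1]**2))
E
```

```text
23.5 [586.42, -140.88, 197.49] [179.99, -0.04, 178.65] F [-0.64, -0.78, -0.03] M [0.045, -0.036, 0.001] g 42.48 0.0
[ 535.94762472 -139.61586964] 39.44125559327314
```

View pics/e.png

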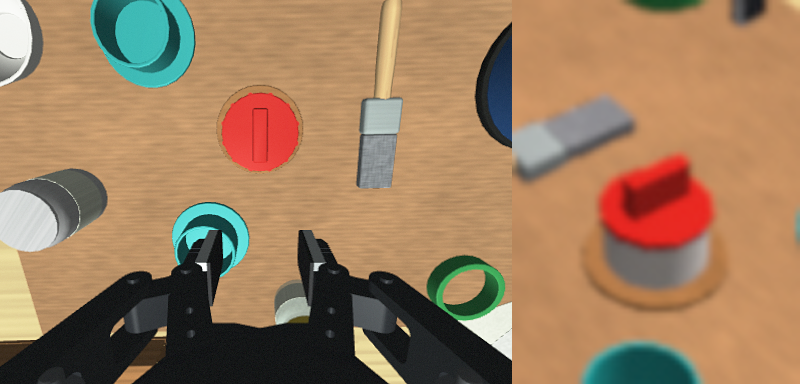

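The cap stands level and centred on the white cup at (260,130), with its cover radius and height as expected. Everything else is in place and the gripper is clear.

```bash
python3 -c "
from bench import job
print(job.hand_in())"
```

```text
the job is handed in; nothing more can be done
None
```

The cap was held against its first stop for over a second, pressed, turned to the marks, lifted out and set level in the white cup, and the job is handed in; while I felt for the stop, the moment briefly reached about 0.35 N m over drag (roughly 20 N on the teeth), above the 15 N target but under the 25 N limit.

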